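# Hang a supply bin on the louvered rail

### The arm

A 6-joint arm with a two-finger parallel gripper is mounted at the origin on the work surface. World frame = base frame: x ahead of the robot, y to its left, z up, the work surface at z = 0. Lengths are in m, angles in rad, forces in N, time in s.
With the tool pointing down it reaches from about 0.3 to 0.875 m from the base axis. Payload 6.4 kg.
Tool frame: the origin (TCP) lies between the finger pads; the fingertips stand 22 mm ahead of it and the grasp point (between the pads) lies 3 mm ahead of it; z points along the fingers, y is the line along which they close (so a half turn about z gives the same grasp; the last joint's range is limited). The gripper opens to 85 mm and grips with 20 to 120 N. Pads are 22 mm wide; open, the fingers measure 114 mm over their backs; the gripper's body (76 mm by 85 mm) begins 54 mm behind the grasp point. The pads swing forward as they close: fully open they stand 13 mm farther back than shut.
Start: joints at [0.912, 0.181, 1.607, -0, 1.354, -0.206], TCP at [0.252, 0.517, 0.253] pointing down, gripper open.
Joint ranges: [-2.99, 2.99], [-0.89, 2.07], [0.3, 2.58], [-1.14, 4.28], [0, 2.63], [-3.12, 3.12]. Speed limits (rad/s): [2.57, 2.57, 3.01, 3.14, 3.14, 3.14].

### API

Orientations are given as a unit quaternion [w, x, y, z].
In Python, from bench import ctrl, imaging, workorder gives the robot as it stands.
- The arm moves only by the shell command python3 -m pendant 'ROWS' [OPENING]. ROWS is JSON, a list of rows, each a list of 4 numbers: the shift along the tool's x, y, z in cm, then the turn about the tool's z in degrees. In form: [[dx, dy, dz, roll], ...]. A call has 1 to 12 rows; each row is the pose to reach, as a shift and turn from the pose commanded when the call began, along the tool's axes at that moment; what a row does not reach only later rows make up. A row lasts 1/12 s, in which the tool goes at most 41.7 mm and 7.16 degrees, less where a joint would pass 70% of its speed; a pose out of reach is approached as far as the arm can. A call with a gripper value outside its range is refused whole. OPENING is the opening, from 0 (shut) to 1 (fully open), set as the call begins (- or left out, the last holds). The fingers move at their own pace and stop on an object; the grip force is fixed at half the most. Time passes only in rows, so rows that repeat a pose let the fingers close. It gives the time, the measured TCP pose, the force, the opening and the grip force at its end, in the units of the state.
- ctrl.get_obs(): the state, without advancing time (a new reading comes with each control period).
- imaging.camera(name): name is "side" or "top"; returns the picture (400x640x3 uint8, red, green, blue); there is no depth.
- imaging.camera_info(name): a dict with "K" (3x3 intrinsics, pixels), "k1" (the pictures are not rectified: a ray, as slopes to the right and down, at radius r is drawn at 1 + k1 r^2 times it, then the intrinsics apply), "T" (4x4, takes a point from camera to world coordinates). Camera axes: x right, y up, looking along -z (the intrinsics and any distortion apply to the point x, -y, -z); pixel columns grow to the right and rows downward; lengths in m; the calibration is good to about 2 mm. A picture is of the moment at which its call begins. camera_info takes no time and is no camera call.
- workorder.hand_in(): hands the job in; it is judged then, once.
The state is a dict: "time_s": time; "q": joint angles; "dq": joint speeds; "joint_efforts": joint torques, N m; "eef_pos": TCP position; "eef_rot": TCP orientation; "wrist_force": force on the tool from outside, world axes, zero at the start; "torque": the same for the moment, N m; "opening": opening from 0.0 (shut) to 1.0 (fully open); "grasp_force": force on a finger pad.
Only numpy, scipy, OpenCV 4.12 (cv2) and the standard library are available. Lean on these libraries where they do the work, as an engineer would, in place of code of your own. Each camera call takes 0.05 s, during which the arm holds its last target. There are 200 camera calls.

### The job

Pick up the loose blue supply bin by its middle web and hang it on the louvered stand: lift its lip over the rail well clear of the bin that already hangs there, with a few centimetres between them, and lower it gently until the lip catches and the bin bears on the rail. Then slide it along the rail until its side meets the hanging bin, without knocking or forcing anything, and leave it hanging there on its own. Leave everything else on the counter where it is.

Things in the scene. Friction and masses are not known exactly. Their poses are not given: they have to be found in the camera images.
- bin: The loose blue supply bin to hang, the only loose one with a lip and a middle web: 120 deep (x), 100 wide (y), 70 high, walls 4 mm, 0.25 to 0.5 kg with its small boxes. Origin: centre of its underside; +x to its back, -x to its low open front, z up. Outer face of the back wall at x = +60 mm.
- bin_grip (a point): Where to pinch the bin from above, 86 mm over its underside and over its middle, near its balance point: the upright middle web along bin x, 10 mm thick (across y), rising to 100 mm, that is 30 mm above the side walls, and 72 mm long there (x = -32 to +40 mm).
- bin_lip (a point): Middle of the lower edge of the hooked lip behind the bin's back wall: x = +69.5, 56 mm over the underside. The lip is 3 mm thick (x = 68 to 71 mm), runs the full width and hangs from a 4 mm flange (underside 70 mm up). Between back wall and lip: a slot open below, 8 mm wide, 14 mm deep.
- panel: Louvered stand, fixed: dark foot 400 mm wide (y) with two posts and a grey rail panel that faces -x (its front, where bins hang). Origin: in the plane of the rail's back face, mid-width, on the counter; +y along the rail, z up. The panel is clamped on the posts at a height that is NOT measured: the rail's top edge is anywhere from 122 to 158 mm over the counter.
- rail_foot (a point): Point on the counter under the free part of the rail: y = -30 mm, x = 0 = back face of the rail, an upright tongue 3 mm thick (x = -3 to 0), 24 mm high. Behind it a back sheet, face at x = +6 mm, rises 60 mm above the rail's top edge. A black rubber strip 42 to 62 mm below that edge has its face at x = -5 mm. The rest is rigid; friction 0.5 to 0.7.
- hang_foot (a point): Point on the counter under the origin of the bin once hung and slid home: x = -66.5, y = +25 mm of the stand. A hung bin has its flange on the rail's top edge (underside 70 mm below it), lip behind the tongue, origin at x = -68 to -65 mm (at -65 it meets rubber strip and back sheet), tilted back by up to 0.06 rad.
- stop_foot (a point): Point on the counter under the side wall to slide against: y = +75 mm, x = -66.5 mm of the stand. It is the flat -y side of another blue bin, full, same size, no web, bolted to the rail's +y end (y = 75 to 175 mm). The rail is free from there to y = -190 mm.
- stapler: black stapler, 150 x 36 x 48 mm; a bystander; origin under its middle
- tape: black tape dispenser with a clear roll, 150 x 60 x 70 mm; a bystander; origin under its middle
- sparebin: plain open blue bin with straight walls, no lip and no web, 130 x 100 x 65 mm, standing on the counter; a bystander; origin under its middle
- pencup: dark round pen cup with pens, 72 mm across, 95 mm high (pens to 160 mm); a bystander; origin under its middle
- punch: grey hole punch, 100 x 100 x 50 mm; a bystander; origin under its middle
- clipbox: small cardboard box, 70 x 50 x 30 mm; a bystander; origin under its middle
Mind the look-alikes: they are no part of the job. What is shaped like the bin but turquoise is not meant.

How it is judged:
On the way:
1. the bin bears on the rail panel with its lip lowered behind the rail, upright and square to it, still at least 15 mm short of the hanging bin (contact force between bin and panel above 1 N and angle between bin's own z axis and vertical below 0.12 rad and angle between the x axis of bin and the x axis of panel, either way round below 0.08 rad and height (world z) of bin between 0.045 and 0.095 m and x of bin in the frame of panel between -0.071 and -0.062 m and y of bin in the frame of panel below 0.01 m), for 0.2 s.
At the end, for the whole second after the job is handed in: The bin hangs by its lip on the rail, released and at rest, off the counter (underside 45 to 95 mm up), its origin 62 to 71 mm in front of the stand's origin plane, upright within 0.12 rad and square to the stand within 0.08 rad, with its side against the side of the bolted bin (gap under 4 mm) (contact force between bin and panel above 1 N and angle between bin's own z axis and vertical below 0.12 rad and angle between the x axis of bin and the x axis of panel, either way round below 0.08 rad and height (world z) of bin between 0.045 and 0.095 m and x of bin in the frame of panel between -0.071 and -0.062 m and y of bin in the frame of panel between 0.021 and 0.029 m and linear speed of bin below 0.02 m/s and angular speed of bin below 0.1 rad/s); the robot touches nothing.
It fails at once if the bin pressed or knocked against the rail panel or the bin on it with more than 30 N (contact force between bin and panel above 30 N).
It fails at once if a bystander moved more than 20 mm (distance of any of stapler, tape, sparebin, pencup, punch, clipbox from where it was at the start of the episode above 0.02 m).
It also fails if it takes over 67 s, if anything falls off the work surface, if the arm or the gripper's body presses on something with over 40 N, if the wrist force passes 120 N, or if a joint passes its speed limit or range.

## Working session

There is one attempt and no reset: what is moved stays moved. The work goes in short steps, Python scripts to look and compute and a shell command to move; the robot and the scene stay as the last step left them, time stands still between calls to the robot, and variables do not carry over. Pictures are saved under pics/ and viewed, at most 10 in all, crops included, and the job is handed in when it is done.

```bash
ls; mkdir -p pics; python3 - <<'E'
from bench import ctrl, imaging
import cv2
for n in("side","top"):
    im=imaging.camera(n); cv2.imwrite(f"pics/{n}0.png",im[:,:,::-1]); i=imaging.camera_info(n); print(n,i)
print(ctrl.get_obs())
E
```

```text
pics
side {'K': array([[429.23029981,   0.        , 311.92602142],
       [  0.        , 429.23029981, 199.38095885],
       [  0.        ,   0.        ,   1.        ]]), 'k1': -0.07834825128395113, 'T': array([[ 0.75999753,  0.37910145, -0.52790704, -0.12872573],
       [-0.64988208,  0.4338382 , -0.62404944, -0.89862267],
       [-0.00755181,  0.81735336,  0.5760872 ,  0.82097852],
       [ 0.        ,  0.        ,  0.        ,  1.        ]])}
top {'K': array([[476.62993488,   0.        , 325.26904334],
       [  0.        , 476.62993488, 200.82267966],
       [  0.        ,   0.        ,   1.        ]]), 'k1': 0.04493330258183803, 'T': array([[ 0.02408051,  0.99229178, -0.12156131,  0.37680615],
       [-0.99965588,  0.02516599,  0.00740188, -0.07947937],
       [ 0.01040404,  0.12134124,  0.99255633,  1.50480405],
       [ 0.        ,  0.        ,  0.        ,  1.        ]])}
{'time_s': 0.1, 'q': array([ 9.11682827e-01,  1.81469537e-01,  1.60791729e+00,  1.57065272e-05,
        1.35383974e+00, -2.06316227e-01]), 'dq': array([-0.00283408, -0.00207654, -0.001664  ,  0.00186102, -0.00114582,
       -0.00046311]), 'joint_efforts': array([ 1.24843908e-03, -4.45876586e+01, -3.52242279e+01, -1.83482548e-04,
        4.00533216e-03, -3.58458419e-05]), 'eef_pos': array([0.25124225, 0.51667545, 0.25246818]), 'eef_rot': array([-3.49542808e-04,  2.24471105e-01,  9.74480403e-01, -7.38446436e-04]), 'wrist_force': array([ 0.04323435, -0.00825116,  0.70889547]), 'torque': array([-0.01626256,  0.03328996,  0.00275779]), 'grasp_force': 0.0, 'opening': 1.0010593561147085}
```

View pics/side0.png

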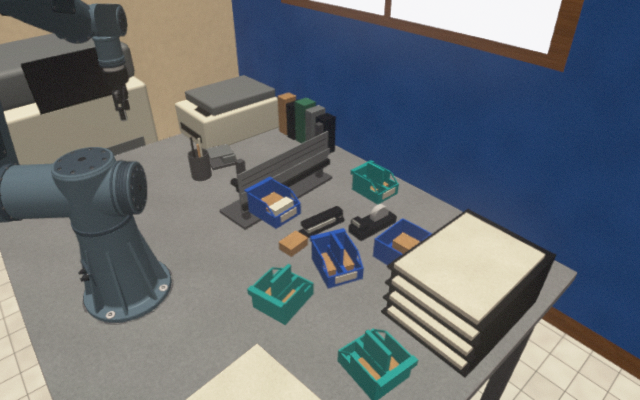

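View pics/top0.png

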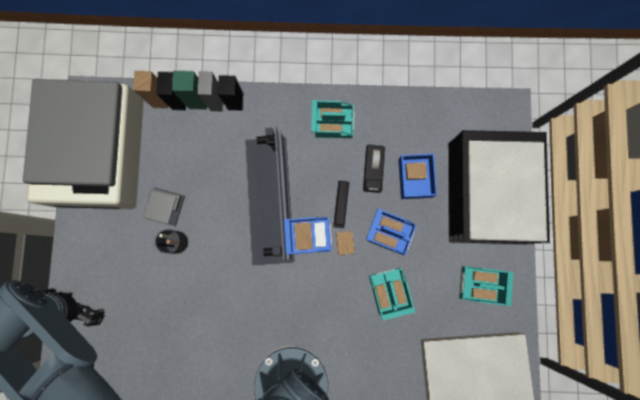

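Candidates for the bin: loose blue with web, top (391,231) / side (336,257); plain blue sparebin, top (418,177) / side (403,245); bolted blue bin, top (310,236) / side (272,202); turquoise web bins, top (333,118), (392,293) and (487,285). By the description I choose top (391,231). I'll check it and the rail in one crop sheet.

```bash
cat > h.py <<'E'
import numpy as np, cv2
from bench import imaging, ctrl
I={n:imaging.camera_info(n) for n in("side","top")}
def ray(n,uv):
    K,k,T=I[n]["K"],I[n]["k1"],np.array(I[n]["T"])
    p=cv2.undistortPoints(np.array([[uv]],float),K,np.array([k,0,0,0.]))[0,0]
    return T[:3,3],T[:3,:3]@np.array([p[0],-p[1],-1])
def onz(n,uv,z):
    o,d=ray(n,uv); return o+d*(z-o[2])/d[2]
def two(a,b):   # side px, top px -> point, miss
    (o,d),(p,e)=ray("side",a),ray("top",b)
    s=np.linalg.lstsq(np.c_[d,-e],p-o,rcond=None)[0]
    x,y=o+d*s[0],p+e*s[1]; return (x+y)/2,np.linalg.norm(x-y)
def px(n,P):
    K,k,T=I[n]["K"],I[n]["k1"],np.array(I[n]["T"])
    c=T[:3,:3].T@(np.array(P)-T[:3,3]); return cv2.projectPoints(np.array([[c[0],-c[1],-c[2]]]),np.zeros(3),np.zeros(3),K,np.array([k,0,0,0.]))[0].ravel()
E
python3 - <<'E'
import cv2,numpy as np
t=cv2.imread("pics/top0.png");s=cv2.imread("pics/side0.png")
c=lambda im,x,y,w,h,f:cv2.resize(im[y:y+h,x:x+w],None,fx=f,fy=f,interpolation=cv2.INTER_CUBIC)
A=np.hstack([c(t,360,200,60,60,5),c(s,300,220,70,70,300/70)[:300,:300]])
B=np.hstack([c(t,235,120,100,150,2),c(s,210,120,133,100,3)])
A=cv2.copyMakeBorder(A,0,0,0,0,0);W=max(A.shape[1],B.shape[1])
p=lambda z:cv2.copyMakeBorder(z,0,0,0,W-z.shape[1],cv2.BORDER_CONSTANT)
cv2.imwrite("pics/crop1.png",np.vstack([p(A),p(B)])[:600])
E
```

```text
(no output)
```

View pics/crop1.png

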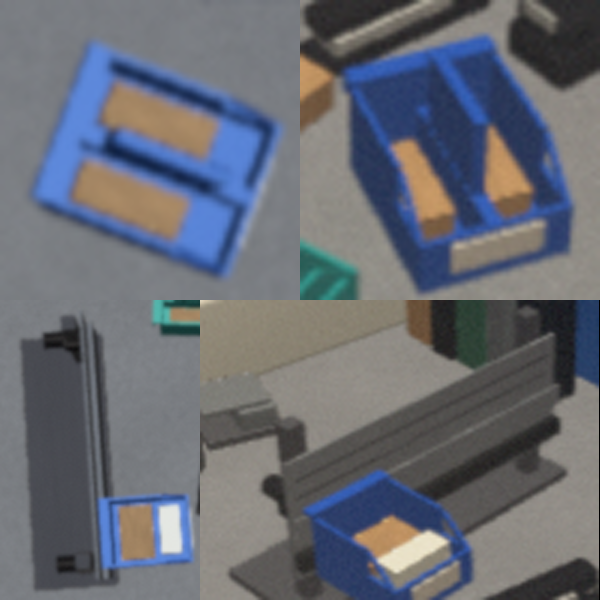

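The crop confirms it: a two-compartment web bin, with its label (front) at the lower right and its back flange from about (379,208) to (367,240) in the top view. Its back points roughly to world +y, the way it must hang. Next I'll measure the bin and enlarge the panel.

```bash
python3 - <<'E'
from h import *
np.set_printoptions(precision=4,suppress=True)
t=cv2.imread("pics/top0.png");s=cv2.imread("pics/side0.png")
hsv=cv2.cvtColor(t,cv2.COLOR_BGR2HSV);m=cv2.inRange(hsv,(105,110,60),(125,255,255))
n,l,st,c=cv2.connectedComponentsWithStats(cv2.morphologyEx(m,cv2.MORPH_CLOSE,np.ones((5,5),np.uint8)))
for i in range(1,n):
    if st[i,4]>150:
        q,_=cv2.findContours((l==i).astype(np.uint8),cv2.RETR_EXTERNAL,cv2.CHAIN_APPROX_NONE)
        q=max(q,key=len); bx=cv2.boxPoints(cv2.minAreaRect(q)); print(st[i],c[i],bx.tolist(),cv2.approxPolyDP(q,4,True)[:,0].tolist())
for a in[(379,208),(366.6,239.6)]: print("flange",onz("top",a,.074))
for u,v in[((246,190.7),(285.5,253.5)),((270.7,177.7),(285.5,219))]: print("bolted back rim",two(u,v))
A=cv2.resize(t[120:270,240:335],None,fx=4,fy=4,interpolation=cv2.INTER_CUBIC)
B=cv2.resize(s[120:225,215:345],None,fx=3.2,fy=3.2,interpolation=cv2.INTER_CUBIC);B=cv2.copyMakeBorder(B,0,600-B.shape[0],0,0,cv2.BORDER_CONSTANT)
o=np.hstack([A,B]);print(o.shape);cv2.imwrite("pics/panel.png",cv2.convertScaleAbs(o,alpha=1.5,beta=10))
E
```

```text
[    0     0   640    28 13864] [364.3141  10.9992] [[0.0, 26.999996185302734], [0.0, 0.0], [638.9998779296875, 0.0], [638.9998779296875, 26.999996185302734]] [[0, 0], [0, 9], [639, 27], [639, 0]]
[ 399  154   38   44 1143] [417.958  177.3045] [[398.3045654296875, 155.26397705078125], [433.48223876953125, 152.75128173828125], [436.5736083984375, 196.03045654296875], [401.39593505859375, 198.54315185546875]] [[402, 155], [402, 197], [435, 195], [433, 154]]
[367 209  49  46 938] [392.1546 231.5426] [[365.03448486328125, 239.41380310058594], [377.586181640625, 208.0345001220703], [417.0689697265625, 223.8275909423828], [404.51727294921875, 255.20689392089844]] [[378, 209], [367, 239], [405, 254], [415, 225]]
[284 217  47  38 756] [303.7196 235.1019] [[283.0194396972656, 218.311279296875], [328.2178649902344, 215.48638916015625], [330.4707946777344, 251.5330810546875], [285.2723693847656, 254.35797119140625]] [[328, 218], [285, 219], [286, 253], [330, 250]]
flange [ 0.5343 -0.2529  0.074 ]
flange [ 0.4382 -0.2167  0.074 ]
bolted back rim (array([0.3928, 0.0196, 0.1225]), np.float64(0.005280949708833113))
bolted back rim (array([0.4894, 0.0245, 0.125 ]), np.float64(0.0008809712278043077))
(600, 796, 3)
```

View pics/panel.png

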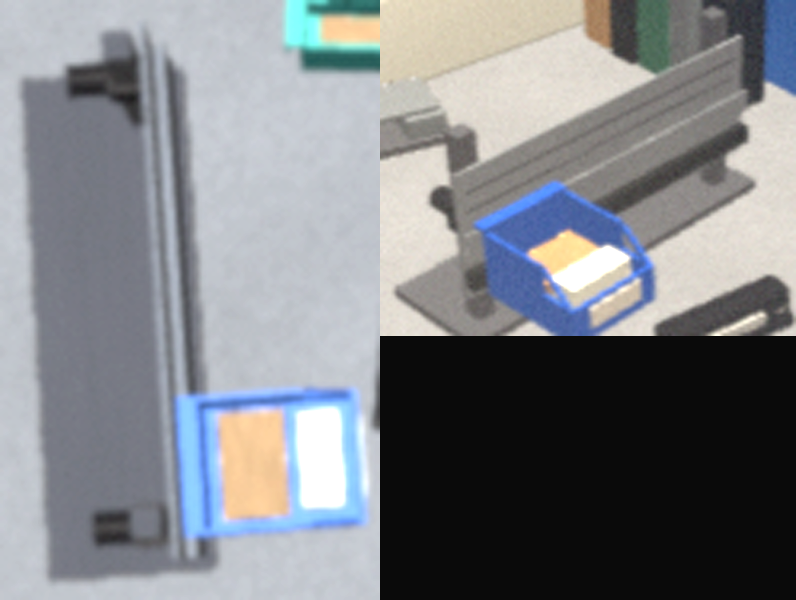

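The panel picture shows the back sheet's top edge at top px (275,127.5)–(283.5,258.8) and side px (327.8,131.6)–(237.8,175.6). The rail's outer end is near side (330,150), and the bolted bin's flange is at top (285–286,219–254).

```bash
python3 - <<'E'
from h import *
np.set_printoptions(precision=4,suppress=True)
S=lambda X,Y:((X-380)/3.2+215,Y/3.2+120); T=lambda X,Y:(X/4+240,Y/4+120)
for n,a,b in[("sheet far",S(741,37),T(141,28)),("sheet near",S(453,178),T(174,555)),("rail far",S(747,95),T(163,45)),("rim +x",S(556,184),T(183,395)),("rim -x",S(477,224),T(190,538)),
 ("front lip corner +x",S(655,265),T(360,390))]:
    print(n,*two(a,b))
for p in[(24,80),(52,578),(214,565)]: print("foot",onz("top",T(*p),.008))
for p in[(397,290),(753,183)]: print("footside",onz("side",S(*p),.008))
for z in(.125,.14,.155): print(z,onz("top",T(183,395),z),onz("top",T(190,538),z))
# loose bin
for z,u in((.074,(377.3,208.3)),(.074,(365.8,239.5))): print(onz("top",u,z))
E
```

```text
sheet far [0.7481 0.0564 0.1832] 0.004674451121650034
sheet near [0.3758 0.0215 0.1806] 0.0007318693579196133
rail far [0.7525 0.0476 0.1172] 0.000814302263052145
rim +x [0.4888 0.0245 0.1261] 0.003926963888071427
rim -x [0.3889 0.0139 0.1296] 0.0028163578632668
front lip corner +x [ 0.5001 -0.1054  0.096 ] 0.000541828636637036
foot [0.7498 0.1678 0.008 ]
foot [0.3555 0.1287 0.008 ]
foot [0.3683 0.0036 0.008 ]
footside [0.3557 0.127  0.008 ]
footside [0.7575 0.0401 0.008 ]
0.125 [0.4905 0.0235 0.125 ] [0.3878 0.0149 0.125 ]
0.14 [0.4893 0.0224 0.14  ] [0.3876 0.0139 0.14  ]
0.155 [0.4881 0.0213 0.155 ] [0.3875 0.0129 0.155 ]
[ 0.5333 -0.2478  0.074 ]
[ 0.4384 -0.2143  0.074 ]
```

```bash
python3 -m pendant '[[-54.6,-64,0,83.5],[-54.6,-64,0,83.5],[-54.6,-64,0,83.5],[-54.6,-64,0,83.5],[-54.6,-64,0,83.5],[-54.6,-64,0,83.5],[-54.6,-64,0,83.5],[-54.6,-64,0,83.5],[-54.6,-64,0,83.5],[-54.6,-64,0,83.5],[-54.6,-64,0,83.5],[-54.6,-64,0,83.5]]' 0.45
cat >> h.py <<'E'
from scipy.spatial.transform import Rotation as R
def go(P,ang):   # target TCP, world angle (deg) of tool y (mod 180)
    o=ctrl.get_obs(); q=o["eef_rot"]; M=R.from_quat(np.r_[q[1:],q[0]]).as_matrix()
    a=np.degrees(np.arctan2(M[1,1],M[0,1])); d=(a-ang+90)%180-90
    print("tcp",o["eef_pos"].round(4),"ang",a.round(2),"F",o["wrist_force"].round(2),"op",round(o["opening"],3),"t",round(o["time_s"],2),"tilt",M[2,2].round(5))
    print("cm",(100*M.T@(np.array(P)-o["eef_pos"])).round(2),"roll",d.round(2))
E
python3 -c "
from h import *
go([.462,-.298,.2],-19.5)"
```

```text
time_s: 1.1
eef_pos: [0.3767, 0.0311, 0.2533]
eef_rot: [0.0, 0.818, 0.575, 0.0]
wrist_force: [1.5, -0.4, 0.1]
opening: 0.449
grasp_force: 0.0
tcp [0.3767 0.0311 0.2533] ang -19.8 F [ 1.52 -0.37  0.1 ] op 0.449 t 1.1 tilt -1.0
cm [-28.08  19.17   5.34] roll -0.3
```

```bash
python3 -m pendant '[[-28.1,19.2,5.3,-0.3],[-28.1,19.2,5.3,-0.3],[-28.1,19.2,5.3,-0.3],[-28.1,19.2,5.3,-0.3],[-28.1,19.2,5.3,-0.3],[-28.1,19.2,5.3,-0.3],[-28.1,19.2,5.3,-0.3],[-28.1,19.2,5.3,-0.3],[-28.1,19.2,5.3,-0.3],[-28.1,19.2,5.3,-0.3],[-28.1,19.2,7.5,-0.3],[-28.1,19.2,7.5,-0.3]]'
python3 - <<'E'
from h import *
go([.462,-.298,.089],-19.5)
ims={n:imaging.camera(n) for n in("side","top")}
A=cv2.resize(ims["top"][190:270,350:430],None,fx=5,fy=5,interpolation=cv2.INTER_CUBIC)
B=cv2.resize(ims["side"][200:300,290:390],None,fx=4,fy=4,interpolation=cv2.INTER_CUBIC)
cv2.imwrite("pics/above.png",np.hstack([A,B])[:,:,::-1])
E
```

```text
time_s: 2.1
eef_pos: [0.4627, -0.2934, 0.1749]
eef_rot: [-0.003, 0.815, 0.58, -0.0]
wrist_force: [-1.2, 1.3, -1.4]
opening: 0.455
grasp_force: 0.0
tcp [ 0.4627 -0.2934  0.1749] ang -19.14 F [-1.15  1.31 -1.44] op 0.455 t 2.1 tilt -0.99998
cm [-0.49  0.14  8.59] roll 0.36
```

View pics/above.png

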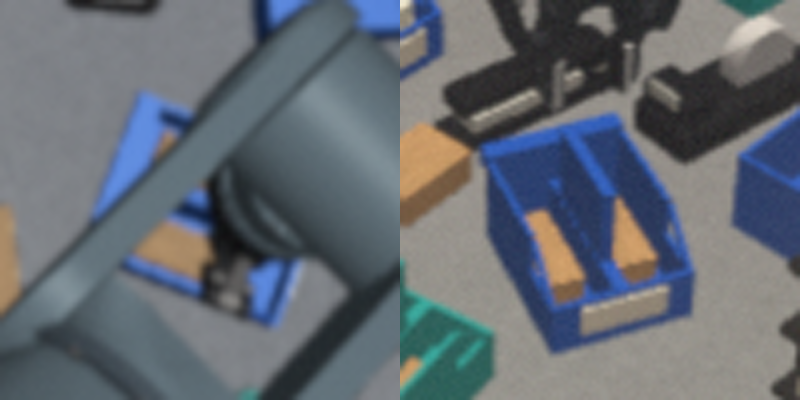

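The side crop shows the bin undisturbed, with back flange corners at about side px (311,237) and (344,229). The open fingers are above it. I'll cross-check these corners against the top-view estimate.

```bash
python3 - <<'E'
from h import *
np.set_printoptions(precision=4,suppress=True)
a=onz("side",(310.7,237.5),.074);b=onz("side",(344,228.7),.074);print(a,b)
x=np.array([.333,.943]);y=np.array([-.943,.333]);c=np.array([.462,-.298])
for X,Y,z in((71,50,74),(71,-50,74),(40,0,100),(-32,0,100)): print(px("side",[*(c+x*X/1e3+y*Y/1e3),z/1e3]))
go([.462,-.298,.089],-19.5)
E
```

```text
[ 0.4379 -0.2223  0.074 ] [ 0.5312 -0.2541  0.074 ]
[308.9814 235.9724]
[342.8057 227.366 ]
[330.7395 230.9557]
[341.9878 247.8737]
tcp [ 0.4637 -0.294   0.1777] ang -19.09 F [ 0.15 -0.33  1.09] op 0.45 t 2.2 tilt -1.0
cm [-0.45 -0.01  8.87] roll 0.41
```

```bash
python3 -m pendant '[[-0.8,0,2,0.2],[-0.8,0,4,0.2],[-0.8,0,6,0.2],[-0.8,0,7,0.2],[-0.8,0,8,0.2],[-0.8,0,8.6,0.2],[-0.8,0,8.9,0.2],[-0.8,0,8.9,0.2],[-0.8,0,8.9,0.2]]' && python3 -m pendant '[[0,0,0,0],[0,0,0,0],[0,0,0,0],[0,0,0,0],[0,0,0,0],[0,0,0,0],[0,0,0,0],[0,0,0,0],[0,0,0,0]]' 0
python3 -c "
from h import *
go([.461,-.302,.089],-19.1)"
```

```text
time_s: 2.95
eef_pos: [0.4622, -0.3037, 0.09]
eef_rot: [0.001, 0.816, 0.578, 0.0]
wrist_force: [-0.5, -0.5, 0.7]
opening: 0.453
grasp_force: 0.0
time_s: 3.7
eef_pos: [0.4622, -0.3038, 0.0901]
eef_rot: [0.001, 0.816, 0.578, 0.0]
wrist_force: [-1.5, 0.3, 6.4]
opening: 0.104
grasp_force: 59.8
tcp [ 0.4622 -0.3038  0.0901] ang -19.34 F [-1.54  0.3   6.38] op 0.104 t 3.7 tilt -1.0
cm [ 0.13 -0.17  0.11] roll -0.24
```

Gripped: the opening is 9 mm and the grip force 60 N. I'll lift, go sideways clear of the bolted bin while turning, then approach.

```bash
python3 -m pendant '[[0,0,-1,0],[0,0,-3,0],[0,0,-5.5,0],[0,0,-8,0],[0,0,-10,0],[0,0,-11,0],[1.5,2,-11,-4],[3.5,5,-11,-9],[5,8,-11,-14],[6.5,10.5,-11,-19],[8,12,-11,-23],[8.3,12.5,-11,-24.8]]'
python3 -c "
from h import *
go([.588,-.063,.200],5.5)"
```

```text
time_s: 4.7
eef_pos: [0.6093, -0.2641, 0.1977]
eef_rot: [-0.001, 0.671, 0.742, 0.001]
wrist_force: [-0.1, -0.1, -4.0]
opening: 0.109
grasp_force: 59.5
tcp [ 0.6093 -0.2641  0.1977] ang 5.79 F [-0.12 -0.08 -3.96] op 0.109 t 4.7 tilt -1.0
cm [20.23 -0.09 -0.18] roll 0.29
```

```bash
python3 -m pendant '[[2,0,0,0.3],[5,0,-0.2,0.3],[8.5,0,-0.2,0.3],[12,0,-0.2,0.3],[15,0,-0.2,0.3],[17.5,0,-0.2,0.3],[19.2,0,-0.2,0.3],[20.2,0,-0.2,0.3],[20.2,0,-0.2,0.3],[20.2,0,-0.2,0.3]]'
python3 - <<'E'
from h import *
go([.588,-.063,.200],5.5)
ims={n:imaging.camera(n) for n in("side","top")}
for n in ims: cv2.imwrite(f"pics/pre_{n}.png",ims[n][:,:,::-1])
A=cv2.resize(ims["top"][120:270,240:340],None,fx=4,fy=4,interpolation=cv2.INTER_CUBIC)
B=cv2.resize(ims["side"][120:245,240:340],None,fx=4,fy=4,interpolation=cv2.INTER_CUBIC);B=cv2.copyMakeBorder(B,0,600-B.shape[0],0,0,cv2.BORDER_CONSTANT)
cv2.imwrite("pics/pre.png",cv2.convertScaleAbs(np.hstack([A,B])[:,:,::-1],alpha=1.4,beta=10))
E
```

```text
time_s: 5.53
eef_pos: [0.5878, -0.0657, 0.2009]
eef_rot: [-0.0, 0.674, 0.738, -0.0]
wrist_force: [0.5, -1.4, -3.1]
opening: 0.11
grasp_force: 59.5
tcp [ 0.5878 -0.0657  0.2009] ang 5.18 F [ 0.47 -1.41 -3.07] op 0.11 t 5.53 tilt -1.0
cm [0.27 0.05 0.09] roll -0.32
```

View pics/pre.png

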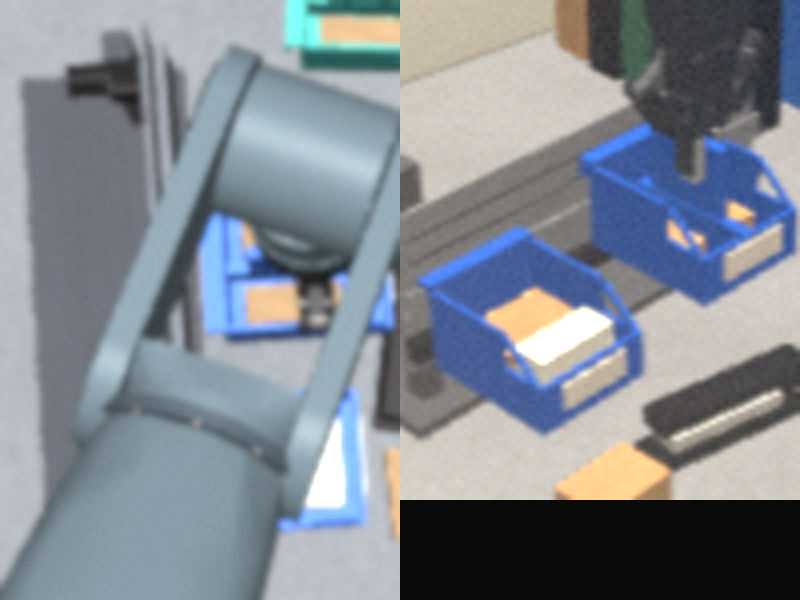

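The held bin sits level, well short of the bolted one. Its -x back flange corner is at side px (285,160) / top px (291.8,202.5). The matching corner of the bolted bin is at side px (245,190.8).

```bash
python3 - <<'E'
from h import *
np.set_printoptions(precision=4,suppress=True)
p,m=two((285,160),(291.75,202.5)); print("held corner",p,m)
n=np.array([-.0958,.9954]);d=np.array([-.9954,-.0958])
o=ctrl.get_obs()["eef_pos"]
print("pred", np.r_[o[:2]+n*.069+d*.05, o[2]-.0901+.074], "panel y,x of held tcp",o[:2]@d+.5639,o[:2]@n+.024)
b,m=two((245,190.75),(287.5,254.5));print("bolted corner",b,m, b[:2]@n-p[:2]@n, b[:2]@d-p[:2]@d, b[2]-p[2])
E
```

```text
held corner [0.5317 0.0045 0.1794] 0.000734350650451326
pred [ 0.5317 -0.0028  0.185 ] panel y,x of held tcp -0.015082746608563125 -0.09873727425345566
bolted corner [0.3885 0.0144 0.127 ] 0.0017439091128498264 0.023553328369361918 0.14161962525379507 -0.05234883949431862
```

```bash
python3 -m pendant '[[0.3,0,0.4,-0.3],[0.8,0,0.8,-0.3],[1.3,0,1.2,-0.3],[1.6,0,1.5,-0.3],[1.8,0,1.5,-0.3],[1.8,0,1.5,-0.3],[1.8,0,1.5,-0.3],[1.8,0,1.5,-0.3],[1.8,0,1.5,-0.3]]'
for i in 1 2 3; do :; done
python3 -m pendant '[[0.1,0,0,0],[0.1,0,0,0],[0.1,0,0,0],[0.2,0,0,0],[0.2,0,0,0],[0.2,0,0,0]]'
python3 -m pendant '[[0.1,0,0,0],[0.1,0,0,0],[0.1,0,0,0],[0.1,0,0,0]]'
python3 -m pendant '[[0.1,0,0,0],[0.1,0,0,0],[0.1,0,0,0],[0.1,0,0,0]]'
```

```text
time_s: 6.38
eef_pos: [0.5867, -0.0476, 0.1866]
eef_rot: [0.0, 0.673, 0.74, 0.0]
wrist_force: [0.7, 0.7, -3.8]
opening: 0.107
grasp_force: 59.5
time_s: 6.88
eef_pos: [0.5862, -0.0454, 0.1863]
eef_rot: [0.0, 0.673, 0.74, 0.0]
wrist_force: [-0.2, -0.3, -4.8]
opening: 0.11
grasp_force: 59.5
time_s: 7.22
eef_pos: [0.5862, -0.0445, 0.1863]
eef_rot: [0.0, 0.673, 0.74, 0.0]
wrist_force: [-0.9, -0.5, -3.4]
opening: 0.108
grasp_force: 59.5
time_s: 7.55
eef_pos: [0.586, -0.0434, 0.1863]
eef_rot: [-0.0, 0.673, 0.74, -0.0]
wrist_force: [-0.7, -0.2, -3.8]
opening: 0.106
grasp_force: 59.5
```

```bash
python3 -m pendant '[[0.1,0,0,0],[0.1,0,0,0],[0.1,0,0,0],[0.1,0,0,0]]' | grep -E "pos|wrist"
python3 -m pendant '[[0.1,0,0,0],[0.1,0,0,0],[0.1,0,0,0],[0.1,0,0,0]]' | grep -E "pos|wrist"
python3 -m pendant '[[0.1,0,0,0],[0.1,0,0,0],[0.1,0,0,0],[0.1,0,0,0]]' | grep -E "pos|wrist"
```

```text
eef_pos: [0.586, -0.0425, 0.1863]
wrist_force: [0.3, -0.5, -3.1]
eef_pos: [0.5859, -0.0415, 0.1863]
wrist_force: [0.0, 0.8, -3.9]
eef_pos: [0.5858, -0.0405, 0.1863]
wrist_force: [0.1, 0.6, -4.6]
```

```bash
python3 -m pendant '[[0.1,0,0,0],[0.1,0,0,0],[0.1,0,0,0],[0.1,0,0,0]]' | grep -E "pos|wrist"
python3 -m pendant '[[0.1,0,0,0],[0.1,0,0,0],[0.1,0,0,0],[0.1,0,0,0]]' | grep -E "pos|wrist"
```

```text
eef_pos: [0.5857, -0.0395, 0.1863]
wrist_force: [0.7, -0.2, -4.3]
eef_pos: [0.5856, -0.0385, 0.1863]
wrist_force: [0.4, -0.6, -3.3]
```

```bash
python3 -m pendant '[[0.1,0,0,0],[0.1,0,0,0],[0.1,0,0,0],[0.1,0,0,0]]' | grep -E "pos|wrist"
```

```text
eef_pos: [0.5855, -0.0375, 0.1863]
wrist_force: [-0.2, -0.3, -3.6]
```

```bash
python3 -m pendant '[[0.1,0,0,0],[0.1,0,0,0],[0.1,0,0,0],[0.1,0,0,0]]' | grep -E "pos|wrist"
python3 -m pendant '[[0.1,0,0,0],[0.1,0,0,0],[0.1,0,0,0],[0.1,0,0,0]]' | grep -E "pos|wrist|rot"
```

```text
eef_pos: [0.5854, -0.0365, 0.1863]
wrist_force: [0.3, 0.5, -3.5]
eef_pos: [0.5856, -0.0362, 0.1865]
eef_rot: [0.001, 0.673, 0.74, -0.0]
wrist_force: [1.8, -5.7, -3.1]
```

```bash
python3 -m pendant '[[0.1,0,0,0],[0.1,0,0,0],[0.1,0,0,0],[0.1,0,0,0]]' | grep -E "pos|wrist|rot"
```

```text
eef_pos: [0.5857, -0.036, 0.1867]
eef_rot: [0.001, 0.673, 0.74, -0.001]
wrist_force: [1.6, -7.9, -2.8]
```

Contact with the back sheet came at TCP y ≈ -0.0362. I'll back off 3 mm in command, which centres the lip in the gap, and lower.

```bash
python3 -m pendant '[[-0.1,0,0,0],[-0.2,0,0,0],[-0.3,0,0,0],[-0.3,0,0,0],[-0.3,0,0.4,0],[-0.3,0,0.8,0],[-0.3,0,1.2,0],[-0.3,0,1.6,0],[-0.3,0,1.8,0],[-0.3,0,1.8,0],[-0.3,0,1.8,0]]' | grep -E "pos|wrist|rot"
python3 -m pendant '[[0,0,0.1,0],[0,0,0.2,0],[0,0,0.2,0],[0,0,0.2,0]]' | grep -E "pos|wrist"
python3 -m pendant '[[0,0,0.1,0],[0,0,0.2,0],[0,0,0.2,0],[0,0,0.2,0]]' | grep -E "pos|wrist"
```

```text
eef_pos: [0.5854, -0.0374, 0.168]
eef_rot: [-0.0, 0.673, 0.74, -0.0]
wrist_force: [-0.5, 0.2, -3.4]
eef_pos: [0.5855, -0.0375, 0.1664]
wrist_force: [-0.0, -1.2, -3.4]
eef_pos: [0.5854, -0.0375, 0.1642]
wrist_force: [-0.7, 0.4, -3.6]
```

```bash
python3 -m pendant '[[0,0,0.1,0],[0,0,0.2,0],[0,0,0.2,0],[0,0,0.2,0]]' | grep -E "pos|wrist"
python3 -m pendant '[[0,0,0.1,0],[0,0,0.2,0],[0,0,0.2,0],[0,0,0.2,0]]' | grep -E "pos|wrist"
```

```text
eef_pos: [0.5854, -0.0375, 0.1622]
wrist_force: [0.8, -0.3, -3.8]
eef_pos: [0.5854, -0.0375, 0.1602]
wrist_force: [0.6, 0.2, -3.4]
```

```bash
python3 -m pendant '[[0,0,0.1,0],[0,0,0.2,0],[0,0,0.2,0],[0,0,0.2,0]]' | grep -E "pos|wrist"
```

```text
eef_pos: [0.5854, -0.0375, 0.1582]
wrist_force: [0.6, -0.2, -3.8]
```

```bash
python3 -m pendant '[[0,0,0.1,0],[0,0,0.2,0],[0,0,0.2,0],[0,0,0.2,0]]' | grep -E "pos|wrist"
```

```text
eef_pos: [0.5854, -0.0375, 0.1562]
wrist_force: [-0.1, 0.3, -3.8]
```

```bash
python3 -m pendant '[[0,0,0.1,0],[0,0,0.2,0],[0,0,0.2,0],[0,0,0.2,0]]' | grep -E "pos|wrist"
```

```text
eef_pos: [0.5854, -0.0375, 0.1542]
wrist_force: [0.8, -0.5, -3.5]
```

```bash
python3 -m pendant '[[0,0,0.1,0],[0,0,0.2,0],[0,0,0.2,0],[0,0,0.2,0]]' | grep -E "pos|wrist"
```

```text
eef_pos: [0.5854, -0.0375, 0.1522]
wrist_force: [0.1, -0.0, -3.8]
```

```bash
python3 -m pendant '[[0,0,0.1,0],[0,0,0.2,0],[0,0,0.2,0],[0,0,0.2,0]]' | grep -E "pos|wrist"
```

```text
eef_pos: [0.5854, -0.0375, 0.1502]
wrist_force: [-0.2, -0.2, -3.8]
```

```bash
python3 -m pendant '[[0,0,0.1,0],[0,0,0.2,0],[0,0,0.2,0],[0,0,0.2,0]]' | grep -E "pos|wrist"
```

```text
eef_pos: [0.5854, -0.0375, 0.1481]
wrist_force: [-0.5, -1.1, -4.5]
```

```bash
python3 -m pendant '[[0,0,0.1,0],[0,0,0.1,0],[0,0,0.1,0],[0,0,0.1,0]]' | grep -E "pos|wrist"
```

```text
eef_pos: [0.5855, -0.0375, 0.1473]
wrist_force: [-0.7, 0.7, -3.9]
```

```bash
python3 -m pendant '[[0,0,0.1,0],[0,0,0.1,0],[0,0,0.1,0],[0,0,0.1,0]]' | grep -E "pos|wrist"
```

```text
eef_pos: [0.5855, -0.0375, 0.1463]
wrist_force: [-0.6, -0.5, -3.2]
```

```bash
python3 -m pendant '[[0,0,0.1,0],[0,0,0.1,0],[0,0,0.1,0],[0,0,0.1,0]]' | grep -E "pos|wrist"
```

```text
eef_pos: [0.5856, -0.0375, 0.1454]
wrist_force: [0.3, 0.1, -2.9]
```

```bash
python3 -m pendant '[[0,0,0.1,0],[0,0,0.1,0],[0,0,0.1,0],[0,0,0.1,0]]' | grep -E "pos|wrist"
```

```text
eef_pos: [0.5858, -0.0377, 0.145]
wrist_force: [-1.6, -1.1, 4.7]
```

```bash
python3 -m pendant '[[0,0,0.1,0],[0,0,0.1,0],[0,0,0.1,0],[0,0,0.1,0]]' | grep -E "pos|wrist"
```

```text
eef_pos: [0.586, -0.0379, 0.144]
wrist_force: [-2.2, -1.8, 4.9]
```

The bin bears on the rail: vertical force changed from -3.8 to +4.9 N, putting the underside near 54 mm, which agrees with the measured rail height. I'll ease off slightly and slide along tool -y.

```bash
python3 -m pendant '[[0,0,0,0],[0,0,0,0],[0,0,-0.05,0],[0,0,-0.05,0],[0,-0.2,-0.05,0],[0,-0.5,-0.05,0],[0,-0.8,-0.05,0],[0,-1,-0.05,0],[0,-1,-0.05,0],[0,-1,-0.05,0]]' | grep -E "pos|wrist|rot"
```

```text
eef_pos: [0.5758, -0.0387, 0.1442]
eef_rot: [0.001, 0.673, 0.74, 0.0]
wrist_force: [3.2, -2.4, 4.3]
```

```bash
python3 - <<'E'
from h import *
go([.586,-.038,.144],5.5)
ims={n:imaging.camera(n) for n in("side","top")}
A=cv2.resize(ims["top"][170:270,240:340],None,fx=4,fy=4,interpolation=cv2.INTER_CUBIC)
B=cv2.resize(ims["side"][140:240,235:335],None,fx=4,fy=4,interpolation=cv2.INTER_CUBIC)
cv2.imwrite("pics/hung.png",cv2.convertScaleAbs(np.hstack([A,B])[:,:,::-1],alpha=1.4,beta=10))
print(ctrl.get_obs()["torque"])
E
```

```text
tcp [ 0.5758 -0.0387  0.1442] ang 5.44 F [ 3.16 -2.44  4.34] op 0.109 t 17.3 tilt -1.0
cm [-0.02  1.02  0.02] roll -0.06
[-0.03823695 -0.49355982 -0.12119327]
```

View pics/hung.png

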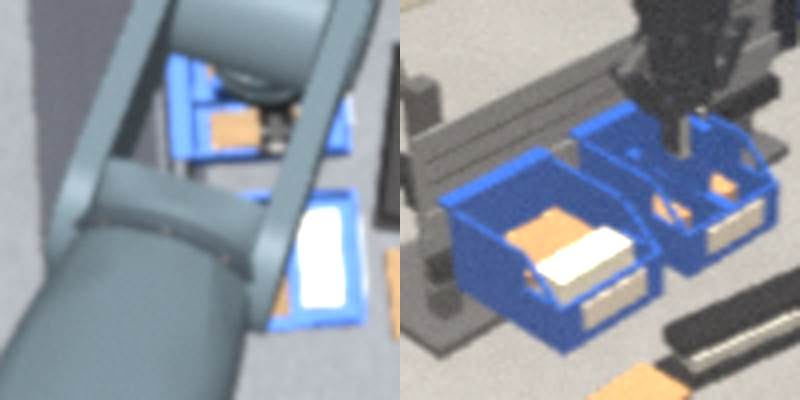

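The flanges are now collinear and level, with the hanging bin about 25–30 mm away: top-crop edges at 157 and 190, so roughly 8 px. I'll continue the slide.

```bash
python3 -m pendant '[[-0.05,-0.2,0,0],[-0.05,-0.4,0,0],[-0.05,-0.7,0,0],[-0.05,-1,0,0],[-0.05,-1.3,0,0],[-0.05,-1.6,0,0],[-0.05,-1.8,0,0],[-0.05,-2,0,0],[-0.05,-2,0,0],[-0.05,-2,0,0]]' | grep -E "pos|wrist|rot"
```

```text
eef_pos: [0.556, -0.0409, 0.1441]
eef_rot: [0.0, 0.673, 0.74, 0.0]
wrist_force: [5.1, -2.8, 4.0]
```

```bash
python3 -m pendant '[[0,-0.1,0,0],[0,-0.2,0,0],[0,-0.2,0,0],[0,-0.2,0,0]]' | grep -E "pos|wrist"
```

```text
eef_pos: [0.5542, -0.0411, 0.1441]
wrist_force: [5.6, -1.5, 5.1]
```

```bash
python3 -m pendant '[[0,-0.1,0,0],[0,-0.2,0,0],[0,-0.2,0,0],[0,-0.2,0,0]]' | grep -E "pos|wrist"
```

```text
eef_pos: [0.5522, -0.0413, 0.1441]
wrist_force: [5.2, -2.1, 3.9]
```

```bash
for k in 1; do python3 -m pendant '[[0,-0.1,0,0],[0,-0.2,0,0],[0,-0.3,0,0],[0,-0.3,0,0],[0,-0.3,0,0]]' | grep -E "pos|wrist"; done
```

```text
eef_pos: [0.5493, -0.0416, 0.1441]
wrist_force: [5.4, -1.1, 4.3]
```

```bash
python3 -m pendant '[[0,-0.1,0,0],[0,-0.1,0,0],[0,-0.1,0,0]]' | grep -E "pos|wrist"
```

```text
eef_pos: [0.5483, -0.0417, 0.1441]
wrist_force: [5.9, -1.0, 4.2]
```

```bash
python3 -m pendant '[[0,-0.1,0,0],[0,-0.1,0,0],[0,-0.1,0,0]]' | grep -E "pos|wrist"
```

```text
eef_pos: [0.5476, -0.0416, 0.1442]
wrist_force: [6.4, -0.4, 3.9]
```

```bash
python3 -m pendant '[[0,-0.1,0,0],[0,-0.1,0,0],[0,-0.1,0,0]]' | grep -E "pos|wrist"
```

```text
eef_pos: [0.5473, -0.0415, 0.1443]
wrist_force: [9.5, 0.4, 2.5]
```

```bash
python3 -m pendant '[[0,-0.1,0,0],[0,-0.1,0,0],[0,-0.1,0,0]]' | grep -E "pos|wrist|rot"
```

```text
eef_pos: [0.5472, -0.0416, 0.1445]
eef_rot: [0.002, 0.673, 0.74, 0.002]
wrist_force: [13.1, -0.0, -0.4]
```

Side contact: the arm stalls at x = 0.547 and the force is rising past friction. I'll relax the push, then release.

```bash
python3 -m pendant '[[0,0.05,0,0],[0,0.1,0,0],[0,0.15,0,0],[0,0.15,0,0],[0,0.15,0,0]]' | grep -E "pos|wrist"
python3 -m pendant '[[0,0,0,0],[0,0,0,0],[0,0,0,0],[0,0,0,0],[0,0,0,0],[0,0,0,0],[0,0,0,0]]' 0.4 | grep -E "pos|wrist|open|grasp"
```

```text
eef_pos: [0.5473, -0.0415, 0.1442]
wrist_force: [7.9, -0.2, 3.5]
eef_pos: [0.546, -0.0417, 0.1436]
wrist_force: [-0.1, 1.3, -0.2]
opening: 0.395
grasp_force: 0.0
```

```bash
python3 -m pendant '[[0,0,-0.5,0],[0,0,-1.5,0],[0,0,-3,0],[0,0,-5,0],[0,0,-7.5,0],[0,0,-10,0],[0,0,-12,0],[-4,0,-14,0],[-8,0,-14,0],[-12,0,-14,0],[-16,0,-14,0],[-18,0,-14,0]]' | grep -E "time|pos|wrist"
python3 -m pendant '[[-4,0,0,0],[-8,0,0,0],[-12,0,0,0],[-14,0,0,0],[-14,0,0,0],[-14,0,0,0]]' | grep -E "time|pos|wrist"
python3 - <<'E'
from h import *
ims={n:imaging.camera(n) for n in("side","top")}
A=cv2.resize(ims["top"][170:270,240:340],None,fx=4,fy=4,interpolation=cv2.INTER_CUBIC)
B=cv2.resize(ims["side"][140:240,235:335],None,fx=4,fy=4,interpolation=cv2.INTER_CUBIC)
cv2.imwrite("pics/end.png",cv2.convertScaleAbs(np.hstack([A,B])[:,:,::-1],alpha=1.4,beta=10))
E
```

```text
time_s: 22.32
eef_pos: [0.5633, -0.2254, 0.2853]
wrist_force: [0.9, 0.4, -0.7]
time_s: 22.82
eef_pos: [0.5763, -0.3614, 0.2842]
wrist_force: [0.7, 0.1, 0.0]
```

View pics/end.png

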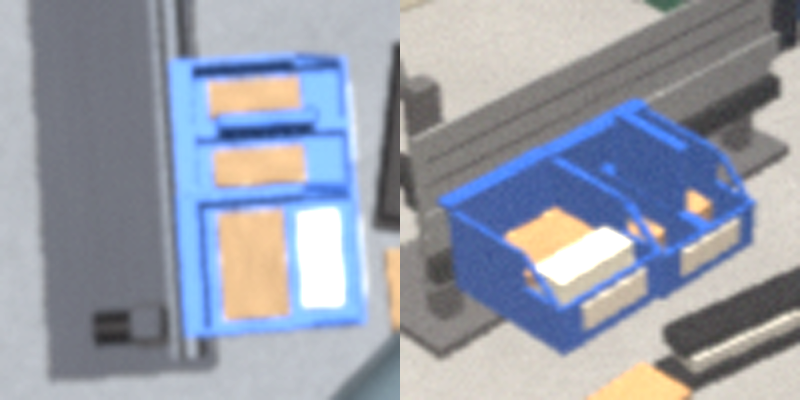

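The bin hangs flush and level against the bolted bin: flanges in one line from side-crop (440,203) to (640,105), sides meeting near top-crop row 195, and the robot clear.

```bash
python3 -c "
from bench import workorder
print(workorder.hand_in())"
```

```text
the job is handed in; nothing more can be done
None
```

I hung the loose blue bin on the rail, slid it until its side met the bolted bin, released it and handed the job in at about 23 s of the 67 s allowed; the hand-in gave no verdict, but the last picture shows the bin level and flush with its neighbour.

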